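# Set the leak alarm's switches and turn its sensors contact-side down

### The arm

A 6-joint arm with a two-finger parallel gripper is mounted at the origin on the work surface. World frame = base frame: x ahead of the robot, y to its left, z up, the work surface at z = 0. Lengths are in m, angles in degrees, forces in N, time in s.
With the tool pointing down it reaches from about 0.3 to 0.75 m from the base axis. Payload 8.5 kg.
Tool frame: the origin (TCP) lies midway between the tips of the shut fingers; the grasp point (between the pads) lies 19 mm behind it; z points along the fingers, y is the line along which they close (so a half turn about z gives the same grasp; the last joint's range is limited). The gripper opens to 85 mm and grips with 20 to 120 N. Pads are 22 mm wide; open, the fingers measure 114 mm over their backs; the gripper's body (76 mm by 85 mm) begins 54 mm behind the grasp point. The pads swing forward as they close: fully open they stand 13 mm farther back than shut.
Start: joints at [-82.752, 21.807, 74.336, -0, 83.858, -12.336], TCP at [0.184, -0.518, 0.231] pointing down, gripper open.
Joint ranges: [-178.18, 178.18], [-50.72, 133.34], [12.68, 142.11], [-81.47, 261.47], [9.98, 163.14], [-165.26, 165.26]. Speed limits (degrees/s): [136.94, 136.94, 180, 180, 180, 180].

### API

Orientations are given as a 3x3 rotation matrix whose columns are the frame's x, y, z axes.
In Python, from rig import env, viewer, recognise, pinpoint gives the robot as it stands.
- The arm moves only by the tool move_arm, never from a script. Its argument "plan" is text: rows parted by semicolons, each of 7 numbers parted by spaces: the shift along the tool's x, y, z in m, then the turn, a rotation vector about the tool's x, y, z in rad, then the finger opening in m, from 0 to 0.0854. A call has 1 to 12 rows; each row shifts and turns the commanded pose from where the row before left it, along the tool's axes as they then stand; what a row does not reach is not made up. A row lasts 1/8 s, in which the tool goes at most 62.5 mm and 10.7 degrees, less where a joint would pass 70% of its speed; a pose out of reach is approached as far as the arm can. A call is refused whole if a number of a shift passes 0.0625 or a number of a turn 0.188, either way. A call with a gripper value outside its range is refused whole. The fingers move at their own pace and stop on an object; "grip_force" is the grip in N (left out, the last holds). Time passes only in rows, so rows that do not move let the fingers close. It gives the time, the measured TCP pose, the force, the opening and the grip force at its end, in the units of the state.
- env.observe(): the state, without advancing time (a new reading comes with each control period).
- viewer.get_image(name): name is "scene" or "top"; returns (picture, depth): 420x560x3 uint8, red, green, blue; 420x560 float32, m along the optical axis (not along the pixel's ray), 0 where there is no reading.
- viewer.calibration(name): a dict with "fx", "fy", "cx", "cy" (pixels), "k1" (the pictures are not rectified: a ray, as slopes to the right and down, at radius r is drawn at 1 + k1 r^2 times it, then the intrinsics apply), "R" (3x3) and "t" (3): a world point X has camera coordinates R X + t. Camera axes: x right, y down, z forward; pixel columns grow to the right and rows downward; lengths in m; the calibration is good to about 2 mm. A picture is of the moment at which its call begins. calibration takes no time and is no camera call.
- env.close_job(): hands the job in; it is judged then, once.
Trained networks look in the newest picture that a camera, given by its name, has taken for a name from the list of things; names that differ only in an ending like _2 or _b are one class to them, and where a whole thing is asked for, a point or a joint stands for the part that bears it (a point fixed in the world has none). Each returns a list of dicts, best first, with "conf" (0 to 1); they miss things now and then, are a little off and sometimes report something else, mostly with a low value. They report only what shows in the picture. A call takes as long as a camera call. They do not tell look-alikes from the thing itself.
- recognise(camera, name): "extent" ([centre column, centre row, width, height] in pixels, round what is visible of it).
- pinpoint(camera, name): "pixel" ([column, row] in pixels: a listed point, or the origin of a listed thing).
The state is a dict: "time_s": time; "q": joint angles; "qvel": joint speeds; "joint_efforts": joint torques, N m; "position": TCP position; "tool_rot": TCP orientation; "ft_force": force on the tool from outside, world axes, zero at the start; "wrist_torque": the same for the moment, N m; "grip_width": finger opening in m; "gripper_force": force on a finger pad.
Only numpy, scipy, OpenCV 4.12 (cv2) and the standard library are available. Lean on these libraries where they do the work, as an engineer would, in place of code of your own. Each camera call takes 0.05 s, during which the arm holds its last target. There are 200 camera calls.

### The job

Get the leak alarm beside the basin ready for use: with the setting pick, keeping the fingers themselves off the hub, slide the six small switches on the hub, counted from the robot's left, fully to on, off, on, on, off, off (on is away from the robot), then stand the pick back in its rest. Turn over every leak sensor lying on the counter so that it lies flat on the counter with its brass contacts down, before or after, and leave the mug, bowl and spoon where they are.

Things in the scene. Friction and masses are not known exactly. Their poses are not given: they have to be found in the camera images.
- hub: Grey plastic hub screwed down, 90 (x) x 150 (y) x 30 mm high; origin at the centre of its underside. On its top six white nibs stand in black slots in a row along y, numbered 1 to 6 from the robot's left (+y): slot k is at y = 35 - 14 (k-1) mm, runs along x, centred on x = 0. OFF is the end nearer the robot (-x), ON the far end (+x).
- rest: Dark steel block screwed to the counter, 60 x 60 x 45 mm high, origin at the centre of its underside, with a square hole 14 mm wide and 40 mm deep in the middle of its top: the rest that the setting pick stands in.
- pick: Setting pick (60 g), standing upright in the rest at the start: a steel rod 6 mm thick and 32 mm long points down; above it a round flange 30 mm across, 6 mm thick; above that a wooden grip 20 x 20 x 60 mm, flats along x and y. Origin on the axis at the flange's underside, which lies on the rest's top when home; z up the grip; rod end at z = -32 mm, grip from z = 6 to 66 mm.
- sw1 (a joint): Position of switch 1 in m: 0 fully OFF (towards the robot), 0.010 fully ON; it stays where it is left and may start part way; about 1.2 N of friction, solid stops at both ends.
- sw1_nib (a point): Centre of the top of the white nib of switch 1; the nib is 5 x 5 mm, stands 8 mm proud of the hub's top face and slides from x = -5 mm (off) to +5 mm (on) in the hub's frame.
- sw2 (a joint): Position of switch 2 in m: 0 fully OFF (towards the robot), 0.010 fully ON; it stays where it is left and may start part way; about 1.2 N of friction, solid stops at both ends.
- sw2_nib (a point): Centre of the top of the white nib of switch 2; the nib is 5 x 5 mm, stands 8 mm proud of the hub's top face and slides from x = -5 mm (off) to +5 mm (on) in the hub's frame.
- sw3 (a joint): Position of switch 3 in m: 0 fully OFF (towards the robot), 0.010 fully ON; it stays where it is left and may start part way; about 1.2 N of friction, solid stops at both ends.
- sw3_nib (a point): Centre of the top of the white nib of switch 3; the nib is 5 x 5 mm, stands 8 mm proud of the hub's top face and slides from x = -5 mm (off) to +5 mm (on) in the hub's frame.
- sw4 (a joint): Position of switch 4 in m: 0 fully OFF (towards the robot), 0.010 fully ON; it stays where it is left and may start part way; about 1.2 N of friction, solid stops at both ends.
- sw4_nib (a point): Centre of the top of the white nib of switch 4; the nib is 5 x 5 mm, stands 8 mm proud of the hub's top face and slides from x = -5 mm (off) to +5 mm (on) in the hub's frame.
- sw5 (a joint): Position of switch 5 in m: 0 fully OFF (towards the robot), 0.010 fully ON; it stays where it is left and may start part way; about 1.2 N of friction, solid stops at both ends.
- sw5_nib (a point): Centre of the top of the white nib of switch 5; the nib is 5 x 5 mm, stands 8 mm proud of the hub's top face and slides from x = -5 mm (off) to +5 mm (on) in the hub's frame.
- sw6 (a joint): Position of switch 6 in m: 0 fully OFF (towards the robot), 0.010 fully ON; it stays where it is left and may start part way; about 1.2 N of friction, solid stops at both ends.
- sw6_nib (a point): Centre of the top of the white nib of switch 6; the nib is 5 x 5 mm, stands 8 mm proud of the hub's top face and slides from x = -5 mm (off) to +5 mm (on) in the hub's frame.
- sensor_a: Flat square white leak sensor (90 g), 52 x 52 x 16 mm, loose on the counter, possibly absent. Origin at its middle, 8 mm from either face; its z axis points out of the face that carries two parallel brass contact strips (along x) and a brass dot; the other face is plain. It starts with the brass face up; stood on edge it stays standing.
- sensor_b: Flat square white leak sensor (90 g), 52 x 52 x 16 mm, loose on the counter, possibly absent. Origin at its middle, 8 mm from either face; its z axis points out of the face that carries two parallel brass contact strips (along x) and a brass dot; the other face is plain. It starts with the brass face up; stood on edge it stays standing.
- sensor_c: Flat square white leak sensor (90 g), 52 x 52 x 16 mm, loose on the counter, possibly absent. Origin at its middle, 8 mm from either face; its z axis points out of the face that carries two parallel brass contact strips (along x) and a brass dot; the other face is plain. It starts with the brass face up; stood on edge it stays standing.
- sensor_d: Flat square white leak sensor (90 g), 52 x 52 x 16 mm, loose on the counter, possibly absent. Origin at its middle, 8 mm from either face; its z axis points out of the face that carries two parallel brass contact strips (along x) and a brass dot; the other face is plain. It starts with the brass face up; stood on edge it stays standing.
- mug: The white enamel mug, a bystander beyond the work; origin at the centre of its underside.
- bowl: The clear glass bowl, a bystander beyond the work; origin at the centre of its underside.
- spoon: The wooden spoon, a bystander beyond the work; origin at the centre of its underside.
Mind the look-alikes: they are no part of the job. What is shaped like the sensor_d but brown or green is not meant.

How it is judged:
By the outcome, as a careful person would: the job done as asked, in the order asked, and still so for the second after the job is handed in, with the robot touching nothing.
Of sensor_a, sensor_b, sensor_c, sensor_d only 2 to 3 are there at a start; the rules pass over those that are not, and their reading is None.
At some moment in a run one of sensor_a, sensor_b, sensor_c, sensor_d may be knocked a few centimetres aside while the robot is not near it.
It also fails if it takes over 210 s, if anything falls off the work surface, if the arm or the gripper's body presses on something with over 40 N, if the wrist force passes 120 N, or if a joint passes its speed limit or range.

## Working session

There is one attempt and no reset: what is moved stays moved. The work goes in short steps, Python scripts to look and compute and a tool call to move; the robot and the scene stay as the last step left them, time stands still between calls to the robot, and variables do not carry over. Pictures are saved under pics/ and viewed, at most 14 in all, crops included, and the job is handed in when it is done.

Besides the shell and the picture viewer there is one more tool, called as name(argument=value, ...), one argument or row to a line, values as JSON. move_arm: Moves the arm, as the interface text tells. Its arguments: {"type":"object","properties":{"plan":{"type":"string"},"grip_force":{"type":"number"}},"required":["plan"]}

```bash
mkdir -p pics; ls; cat > h.py <<'E'
import numpy as np, cv2
from rig import env, viewer, recognise, pinpoint
def grab(n,f=None):
    im,d=viewer.get_image(n)
    if f: cv2.imwrite('pics/'+f,im[:,:,::-1])
    return im,d
def ray(n,px):
    c=viewer.calibration(n)
    a=np.array([(px[0]-c['cx'])/c['fx'],(px[1]-c['cy'])/c['fy']]);u=a.copy()
    for _ in range(20): u=a/(1+c['k1']*(u@u))
    R=np.array(c['R']);t=np.array(c['t'])
    return -R.T@t, R.T@np.array([u[0],u[1],1.])
def atz(n,px,z):
    o,d=ray(n,px); return o+d*(z-o[2])/d[2]
def atd(n,px,dep):
    o,d=ray(n,px); return o+d*dep
def proj(n,X):
    c=viewer.calibration(n);p=np.array(c['R'])@np.array(X)+np.array(c['t']);u=p[:2]/p[2];u=u*(1+c['k1']*(u@u))
    return np.array([u[0]*c['fx']+c['cx'],u[1]*c['fy']+c['cy']])
E
python3 - <<'E'
from h import *
np.set_printoptions(precision=4,suppress=True)
for n in('scene','top'):
    im,d=grab(n,n+'0.png')
    c=viewer.calibration(n);print(n,c['fx'],c['k1'],-np.array(c['R']).T@c['t'])
    for k in ['hub','rest','pick','sensor_a','mug','bowl','spoon']+['sw%d_nib'%i for i in range(1,7)]:
        z={'rest':0,'pick':.045,'sensor_a':.008}.get(k,.038 if 'nib' in k else 0)
        for r in pinpoint(n,k)[:5]: print(k,round(r['conf'],2),np.round(r['pixel'],1),atz(n,r['pixel'],z))
s=env.observe();print(s)
E
```

```text
pics
scene 454.7756946353684 -0.08147159377596638 [ 0.9714 -0.5901  1.0454]
hub 0.84 [238.1 251.1] [ 0.5532 -0.1238  0.    ]
rest 0.92 [169.3 307.5] [ 0.4977 -0.3453  0.    ]
pick 0.59 [168.8 301.3] [ 0.507 -0.344  0.045]
sensor_a 0.82 [354.  183.3] [0.7193 0.2375 0.008 ]
sensor_a 0.78 [276.6 209.7] [0.5737 0.0395 0.008 ]
sensor_a 0.69 [297.7 176.7] [0.5648 0.1744 0.008 ]
sensor_a 0.62 [304.2 138.3] [0.5039 0.3227 0.008 ]
sensor_a 0.62 [340.7 152.7] [0.6311 0.3267 0.008 ]
mug 0.82 [327.3 265. ] [ 0.7763 -0.0395  0.    ]
mug 0.64 [235.5 252.8] [ 0.5502 -0.1317  0.    ]
bowl 0.59 [347.5 225.5] [0.7669 0.0989 0.    ]
spoon 0.87 [253.5 342.8] [ 0.7242 -0.3125  0.    ]
sw2_nib 0.55 [254.2 343.3] [ 0.7351 -0.3227  0.038 ]
top 531.5130400713739 0.05828489352225781 [0.3094 0.0295 1.3914]
hub 0.98 [345.1 244.7] [ 0.5561 -0.1352  0.    ]
rest 0.97 [431.7 264.6] [ 0.5013 -0.3588  0.    ]
sensor_a 0.89 [169.1 264.1] [0.5083 0.3274 0.008 ]
sensor_a 0.71 [285.6 239. ] [0.5716 0.0223 0.008 ]
sensor_a 0.71 [176.2 218.3] [0.6309 0.3135 0.008 ]
sensor_a 0.65 [203.2 188.6] [0.7126 0.2436 0.008 ]
sensor
[... 216 characters left out ...]
352 -0.3145  0.    ]
sw6_nib 0.72 [429.9 262.6] [ 0.5012 -0.3441  0.038 ]
sw6_nib 0.28 [431.  263.9] [ 0.4979 -0.3466  0.038 ]
{'time_s': 1.4, 'q': array([-82.7524,  21.8056,  74.3354,   0.0001,  83.8586, -12.3371]), 'qvel': array([-0.0271, -0.0368, -0.0029, -0.0016,  0.0339, -0.0522]), 'joint_efforts': array([  0.001 , -44.8325, -23.1466,  -0.0001,   0.0005,  -0.    ]), 'position': array([ 0.1843, -0.5182,  0.2313]), 'tool_rot': array([[ 0.9421,  0.3352,  0.    ],
       [ 0.3352, -0.9421, -0.    ],
       [ 0.    ,  0.    , -1.    ]]), 'ft_force': array([-0.5398, -0.9433, -0.6648]), 'wrist_torque': array([-0.041 ,  0.044 ,  0.0248]), 'gripper_force': 0.0, 'grip_width': 0.08567262587806197}
```

View pics/top0.png

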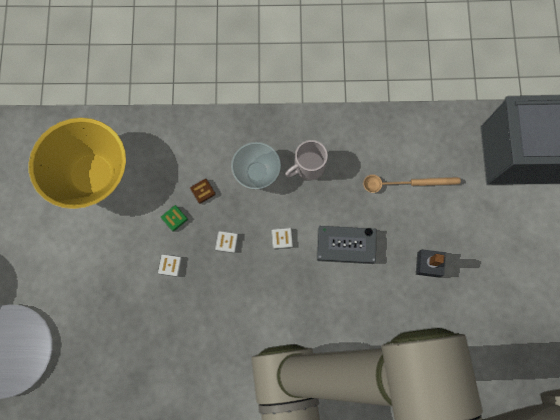

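View pics/scene0.png

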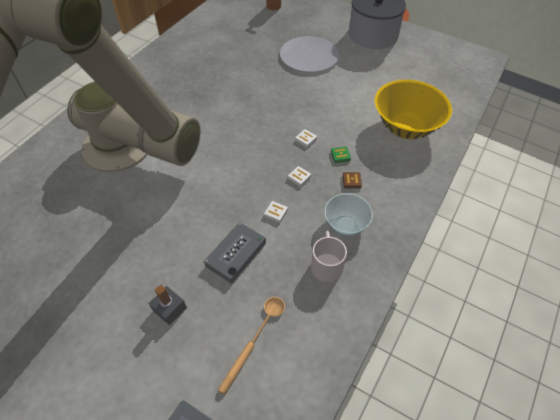

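Candidates for "sensor": white at top px (169,265), (227,242), (282,238); green (175,218) and brown (203,190) are look-alikes, so only the three white ones are meant. The hub is at (346,244), and the rest with the pick at (432,263).

```bash
cat >> h.py <<'E'
def cloud(n,d,box):
    x0,y0,x1,y1=box;P=[];px=[]
    for v in range(y0,y1):
        for u in range(x0,x1):
            if d[v,u]>0: P.append(atd(n,(u,v),d[v,u]));px.append((u,v))
    return np.array(P),np.array(px)
def rect(P):
    r=cv2.minAreaRect((P[:,:2]*1000).astype(np.float32)); return np.round(r[0],1),np.round(r[1],1),round(r[2],1)
def white(im): 
    h=cv2.cvtColor(im,cv2.COLOR_RGB2HSV); return (h[:,:,1]<40)&(h[:,:,2]>170)
E
python3 - <<'E'
from h import *
np.set_printoptions(precision=4,suppress=True)
B={'top':dict(hub=(305,215,390,275),rest=(405,240,465,285),s1=(155,250,185,280),s2=(213,228,241,256),s3=(268,224,297,253)),
'scene':dict(hub=(195,215,275,290),rest=(140,275,195,330),s1=(288,124,325,152),s2=(282,160,318,192),s3=(258,195,295,226))}
zr=dict(hub=(.022,.035),rest=(.036,.049),s1=(.011,.021),s2=(.011,.021),s3=(.011,.021))
tiles=[]
for n in B:
    im,d=grab(n)
    for k,b in B[n].items():
        P,px=cloud(n,d,b);m=(P[:,2]>zr[k][0])&(P[:,2]<zr[k][1]);print(n,k,rect(P[m]),np.median(P[m],0),m.sum())
        if k=='rest':
            m=(P[:,2]>.10)&(P[:,2]<.118);print('  griptop',rect(P[m]),np.median(P[m],0),m.sum())
    for k in('hub','rest','s3'):
        x0,y0,x1,y1=B[n][k];t=im[y0:y1,x0:x1,::-1];f=400/max(t.shape[:2]);t=cv2.resize(t,None,fx=260/t.shape[1],fy=290/t.shape[0],interpolation=cv2.INTER_CUBIC);tiles.append(t)
cv2.imwrite('pics/crop1.png',np.vstack([np.hstack(tiles[:3]),np.hstack(tiles[3:])]))
E
```

```text
Traceback (most recent call last):
  File "h.py", line 24, in cloud
    if d[v,u]>0: P.append(atd(n,(u,v),d[v,u]));px.append((u,v))
                          ~~~^^^^^^^^^^^^^^^^
  File "h.py", line 16, in atd
    o,d=ray(n,px); return o+d*dep
        ~~~^^^^^^
  File "h.py", line 8, in ray
    c=viewer.calibration(n)
ValueError: time passes only in moves, steps and waits
```

```bash
python3 - <<'E'
s=open('h.py').read()
s=s.replace("viewer.calibration(n);","cal(n);").replace("c=viewer.calibration(n)\n","c=cal(n)\n").replace("def grab","import functools\n@functools.cache\ndef cal(n): return viewer.calibration(n)\ndef grab",1)
open('h.py','w').write(s)
E
cat > m.py <<'E'
from h import *
np.set_printoptions(precision=4,suppress=True)
B={'top':dict(hub=(305,215,390,275),rest=(405,240,465,285),s1=(155,250,185,280),s2=(213,228,241,256),s3=(268,224,297,253)),
'scene':dict(hub=(195,215,275,290),rest=(140,275,195,330),s1=(288,124,325,152),s2=(282,160,318,192),s3=(258,195,295,226))}
zr=dict(hub=(.022,.035),rest=(.036,.049),s1=(.011,.021),s2=(.011,.021),s3=(.011,.021))
tiles=[]
for n in B:
    im,d=grab(n)
    for k,b in B[n].items():
        P,px=cloud(n,d,b);m=(P[:,2]>zr[k][0])&(P[:,2]<zr[k][1]);print(n,k,rect(P[m]),np.median(P[m],0),m.sum())
        if k=='rest':
            m=(P[:,2]>.10)&(P[:,2]<.118);print('  griptop',rect(P[m]),np.median(P[m],0),m.sum())
    for k in('hub','rest','s3'):
        x0,y0,x1,y1=B[n][k];t=im[y0:y1,x0:x1,::-1];t=cv2.resize(t,None,fx=260/t.shape[1],fy=290/t.shape[0],interpolation=cv2.INTER_CUBIC);tiles.append(cv2.resize(t,(260,290)))
cv2.imwrite('pics/crop1.png',np.vstack([np.hstack(tiles[:3]),np.hstack(tiles[3:])]))
E
python3 m.py
```

```text
top hub (array([ 553.5, -135.9]), array([148.6,  90.7]), 86.1) [ 0.5527 -0.1369  0.0296] 1861
top rest (array([ 501.7, -348. ]), array([63.9, 61.3]), 82.6) [ 0.494  -0.3393  0.0448] 400
  griptop (array([ 502.1, -347.4]), array([22.7, 19.8]), 79.7) [ 0.5017 -0.346   0.111 ] 86
top s1 (array([505.7, 326.2]), array([51.1, 51.3]), 81.2) [0.5048 0.3263 0.0157] 361
top s2 (array([565.6, 177.6]), array([51.8, 52.7]), 80.7) [0.5657 0.177  0.0156] 345
top s3 (array([573.4,  31.6]), array([52. , 51.7]), 4.4) [0.5731 0.0318 0.0156] 356
scene hub (array([ 554.6, -137. ]), array([151.5,  91.6]), 86.2) [ 0.5572 -0.1424  0.0301] 1759
scene rest (array([ 501.1, -348.7]), array([61.8, 62.3]), 82.3) [ 0.5109 -0.3575  0.0453] 468
  griptop (array([ 501. , -347.7]), array([20.7, 21.9]), 76.1) [ 0.5033 -0.3482  0.1108] 94
scene s1 (array([507.3, 325. ]), array([56.1, 56.8]), 82.3) [0.5082 0.324  0.0161] 194
scene s2 (array([566.4, 177.2]), array([55.1, 54. ]), 81.3) [0.5681 0.1762 0.0157] 242
scene s3 (array([575.2,  31.5]), array([53.5, 56.5]), 5.8) [0.5748 0.0302 0.0156] 292
```

View pics/crop1.png

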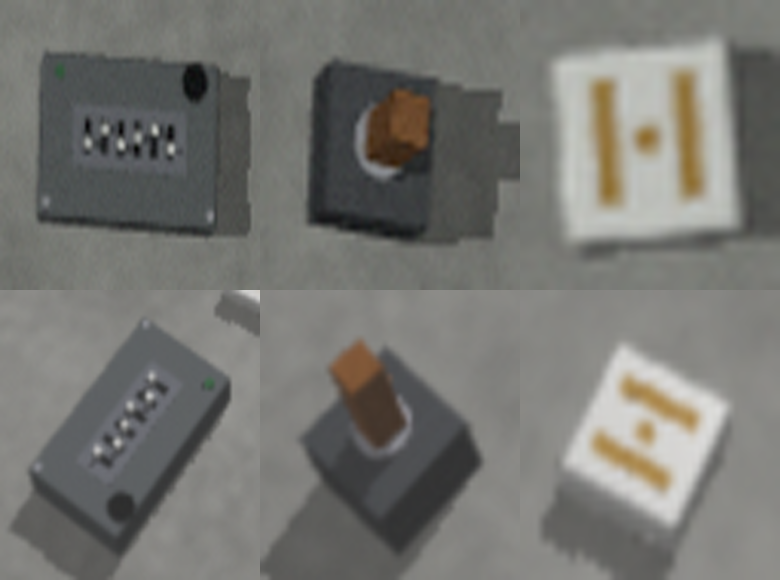

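The crops confirm the white sensors: they show two brass strips and a dot. They also show the rest (top px 432,263) with the pick standing in it, and the hub with its six nibs in mixed positions.

Poses in mm:

| Thing | Position | Yaw (°) |
|---|---|---|
| hub | (554, -136.5) | -3.9 |
| rest/pick | (501.5, -348) | -8 |
| sensor s1 | (506.5, 325.6) | not needed yet |
| sensor s2 | (566, 177.4) | not needed yet |
| sensor s3 | (574, 31.5) | not needed yet |

All sizes match the description. Next I move above the pick.

move_arm(
  plan="0.0594 -0.009 0 0 0 0 0.07;0.0594 -0.009 0 0 0 0 0.07;0.0594 -0.009 0 0 0 0 0.07;0.0594 -0.009 0 0 0 0 0.07;0.0594 -0.009 0 0 0 0 0.07;0.0594 -0.009 0 0 0 0 0.07;0 0 0 0 0 -0.1815 0.07;0 0 0 0 0 -0.1815 0.07;0 0 0 0 0 -0.1815 0.07;0 0 0 0 0 -0.1815 0.07;0 0 0 0 0 -0.1815 0.07;0 0 0 0 0 -0.1815 0.07",
  grip_force=60,
)

```text
time_s: 3.05
position: [0.502, -0.3478, 0.2313]
tool_rot: [[0.134, 0.991, -0.0], [0.991, -0.134, 0.0], [0.0, -0.0, -1.0]]
ft_force: [-0.7, 0.4, 0.6]
grip_width: 0.07
gripper_force: 0.0
```

move_arm(
  plan="0 0 0.055 0 0 0 0.07;0 0 0.055 0 0 0 0.06;0 0 0.055 0 0 0 0.05;0 0 0 0 0 0 0.01;0 0 0 0 0 0 0.01;0 0 0 0 0 0 0.01;0 0 0 0 0 0 0.01;0 0 0 0 0 0 0.01",
  grip_force=80,
)

```text
time_s: 4.05
position: [0.5024, -0.3482, 0.0676]
tool_rot: [[0.139, 0.99, 0.002], [0.99, -0.139, -0.002], [-0.001, 0.002, -1.0]]
ft_force: [-0.2, 1.1, 7.4]
grip_width: 0.0189
gripper_force: 79.1
```

move_arm(
  plan="0 0 -0.02 0 0 0 0.01;0 0 -0.04 0 0 0 0.01;0 0 -0.04 0 0 0 0.01;0 0 0 0 0 0 0.01",
)

```text
time_s: 4.55
position: [0.5029, -0.3486, 0.1697]
tool_rot: [[0.139, 0.99, 0.005], [0.99, -0.139, -0.005], [-0.004, 0.005, -1.0]]
ft_force: [0.1, -0.1, -0.1]
grip_width: 0.0193
gripper_force: 78.4
```

```bash
python3 - <<'E'
from h import *
np.set_printoptions(precision=4,suppress=True)
s=env.observe();p=s['position'];print(p,s['ft_force'])
T=[]
for n in('top','scene'):
    im,d=grab(n);c=proj(n,p).astype(int);t=im[c[1]-45:c[1]+45,c[0]-45:c[0]+45,::-1];T.append(cv2.resize(t,(390,390),interpolation=cv2.INTER_CUBIC));print(n,c)
cv2.imwrite('pics/pk.png',np.hstack(T))
E
```

```text
[ 0.5029 -0.3486  0.1697] [ 0.1416 -0.1456 -0.0873]
top [447 253]
scene [154 277]
```

View pics/pk.png

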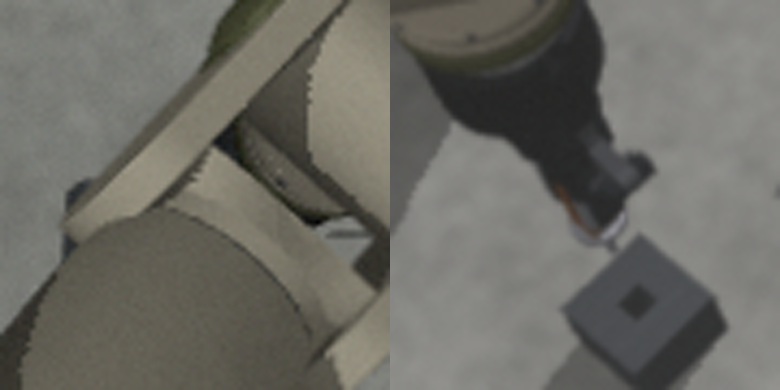

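Pick held straight, rod free below the flange; the rest hole is visible at scene px about (158,302). Next I go over to switch 1.

move_arm(
  plan="0 0 0 0 0 -0.072 0.01;0.05 0.0045 0 0 0 0 0.01;0.05 0.0045 0 0 0 0 0.01;0.05 0.0045 0 0 0 0 0.01;0.05 0.0045 0 0 0 0 0.01;0.05 0.0045 0 0 0 0 0.01;0 0 0.03 0 0 0 0.01;0 0 0.03 0 0 0 0.01;0 0 0 0 0 0 0.01;0 0 0 0 0 0 0.01",
)

```text
time_s: 5.9
position: [0.5417, -0.1002, 0.1068]
tool_rot: [[0.068, 0.998, 0.0], [0.998, -0.068, -0.0], [-0.0, 0.0, -1.0]]
ft_force: [0.3, -0.5, -0.8]
grip_width: 0.0193
gripper_force: 78.4
```

```bash
cat > look.py <<'E'
from h import *
import sys
np.set_printoptions(precision=4,suppress=True)
s=env.observe();p=s['position'];R=s['tool_rot'];print(p,s['ft_force'],s['time_s'])
C=np.array([.554,-.1365]);a=np.deg2rad(-3.9);xh=np.array([np.cos(a),np.sin(a)]);yh=np.array([-xh[1],xh[0]])
tip=p+R[:,2]*.0546;print('tip hub xyz mm',(tip[:2]-C)@xh*1e3,(tip[:2]-C)@yh*1e3,tip[2]*1e3)
if len(sys.argv)>1:
    T=[]
    for n,w in(('top',45),('scene',45)):
        im,d=grab(n);t=cv2.getRectSubPix(im[:,:,::-1].copy(),(2*w,2*w),tuple(map(float,proj(n,[.554,-.1365,.03]))));t=cv2.resize(t,(390,390),interpolation=cv2.INTER_CUBIC)
        T.append(t);print(n,proj(n,tip),proj(n,[.554,-.1365,.03]))
    cv2.imwrite('pics/'+sys.argv[1],np.hstack(T))
E
python3 look.py h1.png
```

```text
[ 0.5417 -0.1002  0.1068] [ 0.2687 -0.5485 -0.7885] 5.9
tip hub xyz mm -14.74377877368164 35.416696407260986 52.15579825875491
top [333.831  246.8098] [346.9204 243.4652]
scene [237.9227 232.1569] [234.6773 248.9704]
```

View pics/h1.png

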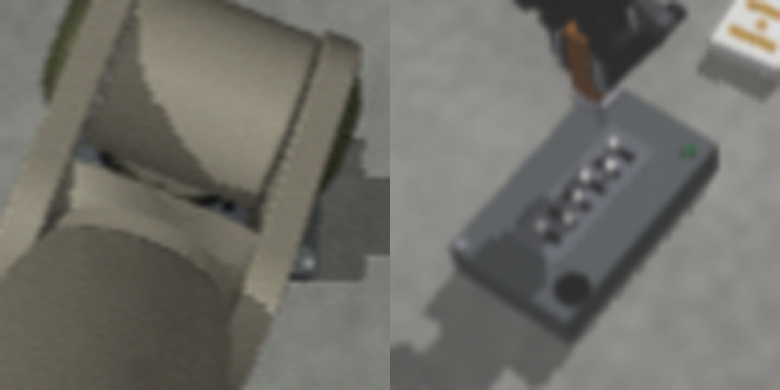

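The rod tip shows at scene px (239,231), within 1 px of the prediction. Lowering behind nib 1 and pushing it on.

move_arm(
  plan="0 0 0.01 0 0 0 0.01;0 0 0.009 0 0 0 0.01;0 0 0 0 0 0 0.01;0 0 0 0 0 0 0.01",
)

```text
time_s: 6.5
position: [0.5415, -0.1, 0.0874]
tool_rot: [[0.068, 0.998, 0.0], [0.998, -0.068, 0.0], [0.0, 0.0, -1.0]]
ft_force: [-0.0, -0.4, -0.7]
grip_width: 0.0189
gripper_force: 78.4
```

move_arm(
  plan="0 0.003 0 0 0 0 0.01;0 0.003 0 0 0 0 0.01;0 0.003 0 0 0 0 0.01;0 0.003 0 0 0 0 0.01;0 0 0 0 0 0 0.01;0 0 0 0 0 0 0.01",
)

```text
time_s: 7.25
position: [0.5536, -0.1008, 0.0873]
tool_rot: [[0.068, 0.998, 0.0], [0.998, -0.068, -0.0], [-0.0, 0.0, -1.0]]
ft_force: [-0.2, 0.6, -0.6]
grip_width: 0.0192
gripper_force: 78.3
```

move_arm(
  plan="0 0.001 0 0 0 0 0.01;0 0.001 0 0 0 0 0.01;0 0 0 0 0 0 0.01",
)

```text
time_s: 7.62
position: [0.5552, -0.1008, 0.0873]
tool_rot: [[0.068, 0.998, -0.001], [0.998, -0.068, 0.0], [0.0, -0.001, -1.0]]
ft_force: [-1.9, -0.0, -0.2]
grip_width: 0.0191
gripper_force: 78.3
```

```bash
python3 look.py
```

```text
[ 0.5552 -0.1008  0.0873] [-1.8754 -0.0049 -0.1694] 7.625
tip hub xyz mm -1.2135509957649402 35.66538672973694 32.66329523105129
```

move_arm(
  plan="0 0.001 0 0 0 0 0.01;0 0.0005 0 0 0 0 0.01;0 0 0 0 0 0 0.01",
)

```text
time_s: 8.0
position: [0.5558, -0.1008, 0.0872]
tool_rot: [[0.068, 0.998, -0.003], [0.998, -0.068, 0.0], [0.0, -0.003, -1.0]]
ft_force: [-6.0, -0.6, 2.8]
grip_width: 0.0192
gripper_force: 78.7
```

move_arm(
  plan="0 0.001 0 0 0 0 0.01;0 0 0 0 0 0 0.01",
)

```text
time_s: 8.25
position: [0.5561, -0.1008, 0.0871]
tool_rot: [[0.068, 0.998, -0.005], [0.998, -0.068, 0.001], [0.0, -0.005, -1.0]]
ft_force: [-8.9, -0.7, 5.1]
grip_width: 0.0194
gripper_force: 79.0
```

move_arm(
  plan="0 -0.004 0 0 0 0 0.01;0 0 -0.02 0 0 0 0.01;-0.014 0.0162 0 0 0 0 0.01;0 0 0 0 0 0 0.01;0 0 0.01 0 0 0 0.01;0 0 0.01 0 0 0 0.01;0 0 0 0 0 0 0.01;0 0 0 0 0 0 0.01",
)

```text
time_s: 9.25
position: [0.5691, -0.1158, 0.0873]
tool_rot: [[0.068, 0.998, -0.0], [0.998, -0.068, 0.0], [0.0, -0.0, -1.0]]
ft_force: [0.6, -0.1, -0.8]
grip_width: 0.0191
gripper_force: 78.5
```

```bash
python3 look.py h2.png
```

```text
[ 0.5691 -0.1158  0.0873] [ 0.6085 -0.0929 -0.7884] 9.25
tip hub xyz mm 13.688174664388532 21.7297943308467 32.71374216776074
top [338.8086 237.6112] [346.9204 243.4652]
scene [243.9061 245.1103] [234.6773 248.9704]
```

View pics/h2.png

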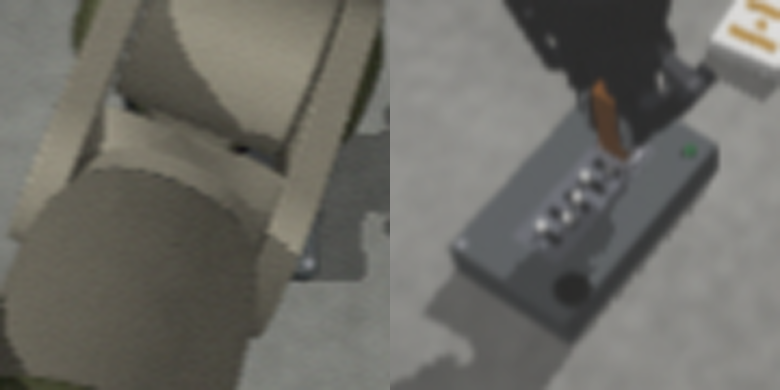

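The pick stands on the far side of nib 2 (scene px ~(244,245)), clear of it. Pushing 2 off.

move_arm(
  plan="0 -0.003 0 0 0 0 0.01;0 -0.003 0 0 0 0 0.01;0 -0.003 0 0 0 0 0.01;0 -0.003 0 0 0 0 0.01;0 -0.001 0 0 0 0 0.01;0 -0.001 0 0 0 0 0.01;0 -0.001 0 0 0 0 0.01;0 -0.001 0 0 0 0 0.01;0 0 0 0 0 0 0.01;0 0 0 0 0 0 0.01",
)

```text
time_s: 10.6
position: [0.5542, -0.1149, 0.0876]
tool_rot: [[0.068, 0.998, 0.003], [0.998, -0.068, -0.0], [-0.0, 0.003, -1.0]]
ft_force: [5.4, 0.2, -2.0]
grip_width: 0.0191
gripper_force: 78.5
```

```bash
python3 look.py
```

```text
[ 0.5542 -0.1149  0.0876] [ 5.4103  0.214  -1.9908] 10.6
tip hub xyz mm -1.0802546278775802 21.521648821484213 32.95622261144491
```

move_arm(
  plan="0 -0.0007 0 0 0 0 0.01;0 0.0047 0 0 0 0 0.01;0 0 -0.02 0 0 0 0.01;-0.0145 -0.016 0 0 0 0 0.01;0 0 0 0 0 0 0.01;0 0 0.01 0 0 0 0.01;0 0 0.01 0 0 0 0.01;0 0 0 0 0 0 0.01;0 0 0 0 0 0 0.01",
)

```text
time_s: 11.72
position: [0.5404, -0.1283, 0.0872]
tool_rot: [[0.068, 0.998, -0.0], [0.998, -0.068, 0.0], [0.0, -0.0, -1.0]]
ft_force: [0.6, 0.1, -1.1]
grip_width: 0.0188
gripper_force: 79.1
```

```bash
python3 look.py
```

```text
[ 0.5404 -0.1283  0.0872] [ 0.5737  0.0658 -1.0593] 11.725
tip hub xyz mm -14.166473901176126 7.247804185505842 32.59430452219357
```

move_arm(
  plan="0 0.003 0 0 0 0 0.01;0 0.003 0 0 0 0 0.01;0 0.003 0 0 0 0 0.01;0 0.003 0 0 0 0 0.01;0 0.001 0 0 0 0 0.01;0 0.001 0 0 0 0 0.01;0 0.001 0 0 0 0 0.01;0 0.001 0 0 0 0 0.01;0 0 0 0 0 0 0.01;0 0 0 0 0 0 0.01",
)

```text
time_s: 12.98
position: [0.5543, -0.1293, 0.0871]
tool_rot: [[0.068, 0.998, -0.005], [0.998, -0.068, 0.001], [0.0, -0.005, -1.0]]
ft_force: [-8.7, 0.3, 4.5]
grip_width: 0.0193
gripper_force: 79.9
```

```bash
python3 look.py
```

```text
[ 0.5543 -0.1293  0.0871] [-8.7109  0.3063  4.4675] 12.975
tip hub xyz mm -0.5104300927715507 7.2295256006390325 32.541031033335784
```

move_arm(
  plan="0 -0.0045 0 0 0 0 0.01;0 0 -0.02 0 0 0 0.01;-0.0141 -0.0115 0 0 0 0 0.01;0 0 0 0 0 0 0.01;0 0 0.01 0 0 0 0.01;0 0 0.01 0 0 0 0.01;0 0 0 0 0 0 0.01;0 0 0 0 0 0 0.01",
)

```text
time_s: 13.98
position: [0.5394, -0.1424, 0.0872]
tool_rot: [[0.068, 0.998, -0.0], [0.998, -0.068, 0.0], [0.0, -0.0, -1.0]]
ft_force: [0.8, -0.6, -0.7]
grip_width: 0.019
gripper_force: 79.3
```

move_arm(
  plan="0 0.003 0 0 0 0 0.01;0 0.003 0 0 0 0 0.01;0 0.003 0 0 0 0 0.01;0 0.003 0 0 0 0 0.01;0 0.001 0 0 0 0 0.01;0 0.001 0 0 0 0 0.01;0 0.001 0 0 0 0 0.01;0 0.001 0 0 0 0 0.01;0 0 0 0 0 0 0.01;0 0 0 0 0 0 0.01",
)

```text
time_s: 15.22
position: [0.5533, -0.1433, 0.0872]
tool_rot: [[0.068, 0.998, -0.005], [0.998, -0.068, 0.001], [0.0, -0.005, -1.0]]
ft_force: [-9.1, -0.1, 5.8]
grip_width: 0.0191
gripper_force: 79.9
```

```bash
python3 look.py
```

```text
[ 0.5533 -0.1433  0.0872] [-9.1206 -0.1423  5.8339] 15.225
tip hub xyz mm -0.48233957993597787 -6.84129705984092 32.55987500179444
```

move_arm(
  plan="0 -0.0045 0 0 0 0 0.01;0 0 -0.02 0 0 0 0.01;-0.0141 0.0167 0 0 0 0 0.01;0 0 0 0 0 0 0.01;0 0 0.01 0 0 0 0.01;0 0 0.01 0 0 0 0.01;0 0 0 0 0 0 0.01;0 0 0 0 0 0 0.01",
)

```text
time_s: 16.23
position: [0.5664, -0.1584, 0.0873]
tool_rot: [[0.068, 0.998, -0.0], [0.998, -0.068, 0.0], [0.0, -0.0, -1.0]]
ft_force: [0.1, 0.1, -0.1]
grip_width: 0.0189
gripper_force: 79.3
```

move_arm(
  plan="0 -0.003 0 0 0 0 0.01;0 -0.003 0 0 0 0 0.01;0 -0.003 0 0 0 0 0.01;0 -0.003 0 0 0 0 0.01;0 -0.001 0 0 0 0 0.01;0 -0.001 0 0 0 0 0.01;0 -0.001 0 0 0 0 0.01;0 -0.001 0 0 0 0 0.01;0 -0.001 0 0 0 0 0.01;0 0 0 0 0 0 0.01;0 0 0 0 0 0 0.01",
)

```text
time_s: 17.6
position: [0.5511, -0.1576, 0.0876]
tool_rot: [[0.068, 0.998, 0.004], [0.998, -0.068, -0.001], [-0.0, 0.004, -1.0]]
ft_force: [8.0, 0.2, -2.5]
grip_width: 0.0187
gripper_force: 79.1
```

```bash
python3 look.py
```

```text
[ 0.5511 -0.1576  0.0876] [ 8.006   0.2069 -2.5229] 17.6
tip hub xyz mm -1.2573848917037378 -21.23159206914416 33.02062957548093
```

move_arm(
  plan="0 0.005 0 0 0 0 0.01;0 0 -0.02 0 0 0 0.01;-0.0138 0.012 0 0 0 0 0.01;0 0 0 0 0 0 0.01;0 0 0.01 0 0 0 0.01;0 0 0.01 0 0 0 0.01;0 0 0 0 0 0 0.01;0 0 0 0 0 0 0.01",
)

```text
time_s: 18.6
position: [0.5655, -0.1721, 0.0873]
tool_rot: [[0.068, 0.998, -0.0], [0.998, -0.068, 0.0], [0.0, -0.0, -1.0]]
ft_force: [-0.1, -0.4, -0.3]
grip_width: 0.0187
gripper_force: 79.6
```

move_arm(
  plan="0 -0.003 0 0 0 0 0.01;0 -0.003 0 0 0 0 0.01;0 -0.003 0 0 0 0 0.01;0 -0.003 0 0 0 0 0.01;0 -0.001 0 0 0 0 0.01;0 -0.001 0 0 0 0 0.01;0 -0.001 0 0 0 0 0.01;0 -0.001 0 0 0 0 0.01;0 -0.001 0 0 0 0 0.01;0 0 0 0 0 0 0.01;0 0 0 0 0 0 0.01",
)

```text
time_s: 19.98
position: [0.5502, -0.1713, 0.0876]
tool_rot: [[0.068, 0.998, 0.004], [0.998, -0.068, -0.001], [-0.0, 0.004, -1.0]]
ft_force: [7.6, -0.2, -3.7]
grip_width: 0.0191
gripper_force: 79.0
```

```bash
python3 look.py
```

```text
[ 0.5502 -0.1713  0.0876] [ 7.5682 -0.1859 -3.6512] 19.975
tip hub xyz mm -1.2048946745087492 -35.028991075136936 32.986470003073094
```

move_arm(
  plan="0 0.005 0 0 0 0 0.01;0 0 -0.04 0 0 0 0.01;0 0 -0.05 0 0 0 0.01;-0.06 -0.013 0 0 0 0 0.01;-0.06 -0.013 0 0 0 0 0.01;-0.06 -0.013 0 0 0 0 0.01;0 0 0 0 0 0.072 0.01;0 0 0 0 0 0 0.01;0 0 0 0 0 0 0.01",
)

```text
time_s: 21.1
position: [0.5025, -0.3477, 0.1773]
tool_rot: [[0.137, 0.991, -0.001], [0.991, -0.137, 0.0], [0.0, -0.001, -1.0]]
ft_force: [0.7, -0.0, -0.3]
grip_width: 0.0192
gripper_force: 79.6
```

```bash
sed -i "s/'pics\/'+sys/'pics\/'+sys/" look.py; python3 look.py h3.png
```

```text
[ 0.5025 -0.3477  0.1773] [ 0.6524 -0.0082 -0.3412] 21.1
tip hub xyz mm -37.053590400206815 -214.15586254298066 122.68369893711059
top [440.8415 257.0091] [346.9204 243.4652]
scene [159.051  287.1222] [234.6773 248.9704]
```

View pics/h3.png

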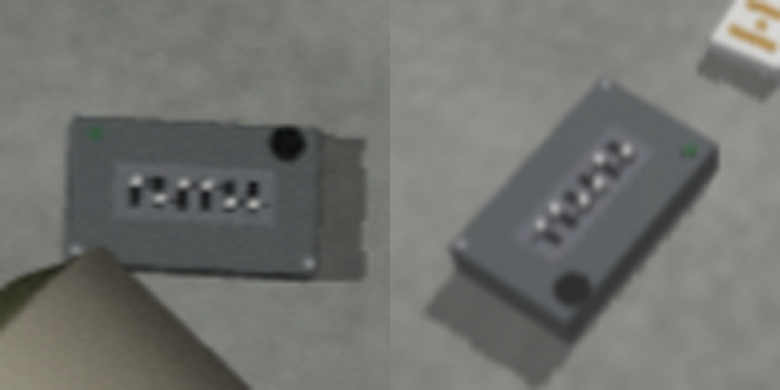

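Top view, left to right: up, down, up, up, down, down, so on/off/on/on/off/off as asked. Returning the pick to its rest.

move_arm(
  plan="0 0 0.04 0 0 0 0.01;0 0 0.025 0 0 0 0.01;0 0 0.01 0 0 0 0.01;0 0 0.01 0 0 0 0.01;0 0 0 0 0 0 0.01",
)

```text
time_s: 21.82
position: [0.5025, -0.3483, 0.0923]
tool_rot: [[0.139, 0.99, -0.0], [0.99, -0.139, 0.0], [0.0, -0.0, -1.0]]
ft_force: [-0.7, -0.7, -0.8]
grip_width: 0.0194
gripper_force: 79.6
```

move_arm(
  plan="0 0 0.01 0 0 0 0.01;0 0 0.008 0 0 0 0.01;0 0 0.005 0 0 0 0.01;0 0 0 0 0 0 0.01;0 0 0 0 0 0 0.01",
)

```text
time_s: 22.45
position: [0.5025, -0.3485, 0.0695]
tool_rot: [[0.14, 0.99, 0.0], [0.99, -0.14, -0.0], [-0.0, 0.0, -1.0]]
ft_force: [-0.6, 0.1, -0.7]
grip_width: 0.0191
gripper_force: 79.6
```

move_arm(
  plan="0 0 0.001 0 0 0 0.01;0 0 0.001 0 0 0 0.01;0 0 0.0005 0 0 0 0.01;0 0 0 0 0 0 0.01",
)

```text
time_s: 22.95
position: [0.5025, -0.3485, 0.0676]
tool_rot: [[0.139, 0.99, 0.001], [0.99, -0.139, -0.001], [-0.001, 0.001, -1.0]]
ft_force: [-1.9, 1.6, 6.0]
grip_width: 0.0193
gripper_force: 80.6
```

move_arm(
  plan="0 0 0 0 0 0 0.03;0 0 0 0 0 0 0.05;0 0 0 0 0 0 0.06;0 0 0 0 0 0 0.06;0 0 -0.01 0 0 0 0.06;0 0 -0.04 0 0 0 0.06;0 0 -0.06 0 0 0 0.07;0 0 -0.06 0 0 0 0.07;0 0 0 0 0 0 0.07",
)

```text
time_s: 24.08
position: [0.5035, -0.3493, 0.2428]
tool_rot: [[0.139, 0.99, 0.008], [0.99, -0.139, -0.008], [-0.007, 0.009, -1.0]]
ft_force: [0.2, -0.4, -0.8]
grip_width: 0.0702
gripper_force: 0.0
```

Pick released; next I check it and re-measure the sensors.

```bash
cat > sens.py <<'E'
from h import *
import sys
np.set_printoptions(precision=4,suppress=True)
s=env.observe();print(s['time_s'],s['position'],s['q'],'\n',s['tool_rot'])
for n in('top','scene'):
    im,d=grab(n,(sys.argv[1]+n+'.png') if len(sys.argv)>1 else None)
    h=cv2.cvtColor(im,cv2.COLOR_RGB2HSV);w=((h[:,:,1]<45)&(h[:,:,2]>150)|((h[:,:,0]>12)&(h[:,:,0]<28)&(h[:,:,1]>60)&(h[:,:,2]>120))).astype(np.uint8)
    w=cv2.morphologyEx(w,cv2.MORPH_OPEN,np.ones((3,3),np.uint8))
    N,L,st,ce=cv2.connectedComponentsWithStats(w)
    for i in range(1,N):
        if not 80<st[i,4]<700: continue
        v,u=np.nonzero(L==i);ok=d[v,u]>0
        P=np.array([atd(n,(a,b),d[b,a]) for a,b in zip(u[ok],v[ok])])
        if len(P)<50: continue
        zm=np.percentile(P[:,2],90);Q=P[np.abs(P[:,2]-zm)<.005]
        if not(.25<ce[i][0]*0+np.median(P[:,0])<.78 and abs(np.median(P[:,1]))<.45 and zm<.07): continue
        br=((h[:,:,1]>70)&(L==i)).sum()
        print(n,np.round(ce[i]),'z',round(zm*1e3,1),rect(Q),'brass px',br)
    if n=='top' or n=='scene':
        for r in pinpoint(n,'pick')[:1]: print('pick',r['conf'],atz(n,r['pixel'],.045))
E
python3 sens.py s
```

```text
24.075 [ 0.5035 -0.3493  0.2428] [-45.8075  27.5813  62.8937   0.0023  88.9007 -37.7979] 
 [[ 0.1394  0.9902  0.0076]
 [ 0.9902 -0.1393 -0.0078]
 [-0.0066  0.0086 -0.9999]]
top [374. 183.] z 13.8 (array([ 723.2, -220.4]), array([47.3, 34.4]), 20.0) brass px 204
top [435. 181.] z 23.0 (array([ 723.1, -379.6]), array([ 17.4, 127.2]), 2.2) brass px 305
top [281. 238.] z 18.9 (array([573.8,  32.7]), array([50.4, 48.8]), 4.8) brass px 56
top [226. 241.] z 19.2 (array([565.1, 178.8]), array([48.6, 49.7]), 81.9) brass px 54
top [169. 265.] z 19.2 (array([505.5, 326. ]), array([50.2, 49.7]), 80.8) brass px 57
pick 0.28 [0.7492 0.1011 0.045 ]
scene [306. 136.] z 19.5 (array([507.5, 325.8]), array([49.8, 49.3]), 83.0) brass px 31
scene [299. 174.] z 19.0 (array([567.5, 176.9]), array([51.3, 48.1]), 80.7) brass px 39
scene [276. 210.] z 18.1 (array([574.7,  32.1]), array([51.3, 50.9]), 3.1) brass px 52
scene [345. 225.] z 54.8 (array([774.1,  39.7]), array([53.8,  9.2]), 11.6) brass px 0
scene [274. 306.] z 14.3 (array([ 719.7, -213.6]), array([50.2, 49.2]), 55.2) brass px 333
scene [236. 367.] z 21.1 (array([ 725. , -382.8]), array([ 18.2, 128.4]), 1.4) brass px 461
pick 0.51 [ 0.4994 -0.3438  0.045 ]
```

View pics/sscene.png

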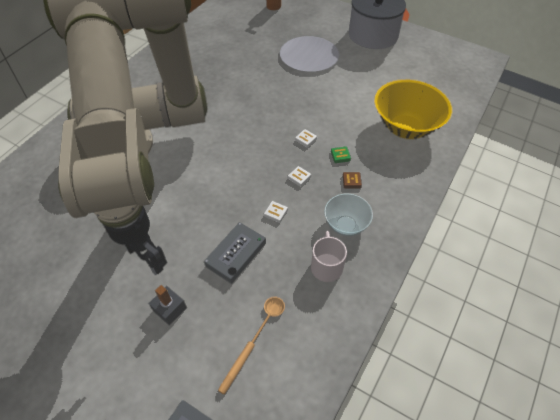

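The picture shows the pick upright in the rest (scene px 165,300). The three white sensors are unmoved at (306,138), (299,176) and (276,211). I flip the nearest, s3, at (574,32), yaw 4.4°.

move_arm(
  plan="0.0564 0.0023 0 0 0 0 0.075;0.0564 0.0023 0 0 0 0 0.075;0.0564 0.0023 0 0 0 0 0.075;0.0564 0.0023 0 0 0 0 0.075;0.0564 0.0023 0 0 0 0 0.075;0.0564 0.0023 0 0 0 0 0.075;0.0564 0.0023 0 0 0 0 0.075;0 0 0 0 0 -0.108 0.075;0 0 0 0 0 -0.108 0.075;0 0 0 0 -0.175 0 0.075;0 0 0 0 -0.175 0 0.075;0 0 0 0 -0.174 0 0.075",
  grip_force=40,
)

```text
time_s: 25.78
position: [0.5733, 0.0404, 0.2361]
tool_rot: [[-0.066, 0.997, 0.038], [0.86, 0.076, -0.504], [-0.505, -0.001, -0.863]]
ft_force: [0.9, -0.4, -0.4]
grip_width: 0.0748
gripper_force: 0.0
```

```bash
cat > go.py <<'E'
# usage: go.py x y z : shift in tool axes to target TCP
from h import *
import sys
np.set_printoptions(precision=4,suppress=True)
s=env.observe();R=np.array(s['tool_rot']);p=s['position']
print(s['time_s'],p,s['q'],s['ft_force']);print(R)
if len(sys.argv)>3: print('tool shift',R.T@(np.array(sys.argv[1:4],float)-p))
E
python3 go.py 0.5743 0.040 0.056
```

```text
25.775 [0.5733 0.0404 0.2361] [  5.2838  26.9706  70.9615 -30.5476  83.6618   4.773 ] [ 0.9141 -0.4135 -0.4108]
[[-0.0664  0.9971  0.0378]
 [ 0.8604  0.0764 -0.5038]
 [-0.5052 -0.001  -0.863 ]]
tool shift [0.0906 0.0012 0.1557]
```

move_arm(
  plan="0.0302 0.0004 0.0519 0 0 0 0.075;0.0302 0.0004 0.0519 0 0 0 0.075;0.0302 0.0004 0.0519 0 0 0 0.075;0.0126 0 0.0216 0 0 0 0.075;0 0 0 0 0 0 0.075;0 0 0 0 0 0 0.075",
)

```text
time_s: 26.52
position: [0.5749, 0.041, 0.0325]
tool_rot: [[-0.065, 0.997, 0.039], [0.863, 0.076, -0.499], [-0.5, 0.001, -0.866]]
ft_force: [-0.6, 1.2, -0.4]
grip_width: 0.0751
gripper_force: 0.0
```

```bash
python3 go.py 0.5743 0.040 0.006
```

```text
26.525 [0.5749 0.041  0.0325] [  5.2121  40.355   84.249  -34.9325  60.9135  19.7425] [-0.5594  1.1884 -0.4403]
[[-0.0653  0.9971  0.0388]
 [ 0.8633  0.076  -0.4989]
 [-0.5004  0.0009 -0.8658]]
tool shift [ 0.0124 -0.0007  0.0234]
```

move_arm(
  plan="0.006 -0.0003 0.0115 0 0 0 0.075;0.006 -0.0003 0.0115 0 0 0 0.075;0 0 0 0 0 0 0.06;0 0 0 0 0 0 0.04;0 0 0 0 0 0 0.04;0 0 0 0 0 0 0.04;0 0 0 0 0 0 0.04",
  grip_force=40,
)

```text
time_s: 27.4
position: [0.5741, 0.0399, 0.0058]
tool_rot: [[-0.066, 0.997, 0.038], [0.863, 0.076, -0.499], [-0.5, 0.0, -0.866]]
ft_force: [-1.1, -1.2, -0.9]
grip_width: 0.0504
gripper_force: 42.1
```

move_arm(
  plan="-0.015 0 -0.026 0 0 0 0.04;-0.015 0 -0.026 0 0 0 0.04;0 0 0 0 0.1745 0 0.04;0 0 0 0 0.1745 0 0.04;0 0 0 0 0.1745 0 0.04;0 0 0 0 0.1745 0 0.04;0 0 0 0 0.1745 0 0.04;0 0 0 0 0.1745 0 0.04;0 0 0 0 0.1745 0 0.04;0 0 0 0 0.1745 0 0.04;0 0 0 0 0.1745 0 0.04;0 0 0 0 0 0 0.04",
)

```text
time_s: 28.9
position: [0.5738, 0.0388, 0.0639]
tool_rot: [[-0.034, 0.997, -0.066], [0.499, 0.074, 0.863], [0.866, -0.004, -0.5]]
ft_force: [-0.8, 0.5, -1.4]
grip_width: 0.0506
gripper_force: 42.1
```

```bash
python3 go.py 0.5743 0.040 0.038; python3 - <<'E'
from h import *
im,d=grab('scene');p=env.observe()['position'];c=proj('scene',p)
cv2.imwrite('pics/g1.png',cv2.resize(cv2.getRectSubPix(im[:,:,::-1].copy(),(110,90),tuple(map(float,c))),None,fx=5,fy=5,interpolation=cv2.INTER_CUBIC));print(c)
E
```

```text
28.9 [0.5738 0.0388 0.0639] [-28.2092  47.6635  80.8633  46.9414  93.0271 -48.4474] [-0.7764  0.4741 -1.4454]
[[-0.0339  0.9973 -0.0657]
 [ 0.4993  0.0739  0.8632]
 [ 0.8657 -0.0035 -0.5005]]
tool shift [-0.0218  0.0007  0.014 ]
[276.43025868 197.48952042]
```

View pics/g1.png

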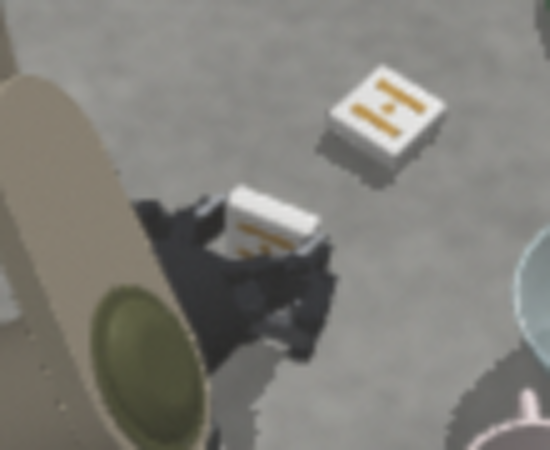

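The sensor is held upright, brass toward -y, at scene px (276,197), as planned. Lowering it onto its edge.

move_arm(
  plan="-0.011 0 0.0065 0 0 0 0.04;-0.009 0 0.005 0 0 0 0.04;-0.0026 0 0.0015 0 0 0 0.04;-0.0018 0 0.001 0 0 0 0.04;0 0 0 0 0 0 0.04;0 0 0 0 0 0 0.04",
)

```text
time_s: 29.7
position: [0.5742, 0.0398, 0.0378]
tool_rot: [[-0.038, 0.997, -0.066], [0.499, 0.076, 0.863], [0.866, 0.0, -0.501]]
ft_force: [0.2, 0.0, -1.3]
grip_width: 0.051
gripper_force: 42.1
```

move_arm(
  plan="-0.0009 0 0.0005 0 0 0 0.04;-0.0009 0 0.0005 0 0 0 0.04;0 0 0 0 0 0 0.04",
)

```text
time_s: 30.08
position: [0.574, 0.0398, 0.0355]
tool_rot: [[-0.038, 0.997, -0.066], [0.499, 0.076, 0.863], [0.866, -0.0, -0.501]]
ft_force: [-1.0, -0.1, -1.3]
grip_width: 0.0508
gripper_force: 42.1
```

move_arm(
  plan="-0.0009 0 0.0005 0 0 0 0.04;-0.0009 0 0.0005 0 0 0 0.04;0 0 0 0 0 0 0.04;0 0 0 0 0 0 0.04",
)

```text
time_s: 30.58
position: [0.5741, 0.0398, 0.0337]
tool_rot: [[-0.038, 0.997, -0.066], [0.499, 0.076, 0.863], [0.866, 0.0, -0.5]]
ft_force: [-0.3, -0.0, 3.0]
grip_width: 0.0511
gripper_force: 42.2
```

move_arm(
  plan="-0.0009 0 0.0005 0 0 0 0.04;0 0 0 0 0 0 0.04;0 0 0 0 0 0 0.04",
)

```text
time_s: 30.95
position: [0.574, 0.0398, 0.0336]
tool_rot: [[-0.039, 0.997, -0.066], [0.498, 0.076, 0.864], [0.866, 0.001, -0.499]]
ft_force: [-2.7, -2.6, 8.0]
grip_width: 0.0511
gripper_force: 42.7
```

move_arm(
  plan="0 0 0 0 0 0 0.055;0 0 0 0 0 0 0.065;0 0 0 0 0 0 0.075;0 0 0 0 0 0 0.075;0 0 -0.03 0 0 0 0.075;0 0 -0.05 0 0 0 0.075;0 0 -0.05 0 0 0 0.075;0 0 -0.03 0 0 0 0.05",
)

```text
time_s: 31.95
position: [0.5848, -0.1005, 0.1136]
tool_rot: [[-0.038, 0.997, -0.064], [0.5, 0.075, 0.863], [0.865, 0.001, -0.502]]
ft_force: [-0.9, 0.2, -0.6]
grip_width: 0.0586
gripper_force: 0.0
```

move_arm(
  plan="0 0 0 0 -0.175 0 0.02;0 0 0 0 -0.175 0 0;0 0 0 0 -0.175 0 0;0 0 0 0 -0.175 0 0;0 0 0 0 -0.175 0 0;0 0 0 0 -0.172 0 0;0 0 0 0 0 0 0",
)

```text
time_s: 32.83
position: [0.5844, -0.0961, 0.1131]
tool_rot: [[-0.079, 0.997, 0.0], [0.997, 0.079, -0.0], [-0.0, 0.0, -1.0]]
ft_force: [-0.4, -0.6, 0.1]
grip_width: 0.0003
gripper_force: 0.0
```

```bash
python3 sens.py; python3 go.py 0.574 0.038 0.1
```

```text
32.825 [ 0.5844 -0.0961  0.1131] [-20.7875  32.0072  77.6392   0.003   70.3434 -25.3374] 
 [[-0.0793  0.9968  0.0002]
 [ 0.9968  0.0793 -0.    ]
 [-0.      0.0002 -1.    ]]
top [374. 180.] z 14.8 (array([ 732.7, -222.5]), array([34.5, 19.7]), 72.3) brass px 112
top [435. 181.] z 22.2 (array([ 723.4, -380. ]), array([ 17.3, 125.4]), 0.5) brass px 312
top [279. 235.] z 54.9 (array([573.9,  38. ]), array([12.9, 47.5]), 89.8) brass px 0
top [226. 241.] z 19.3 (array([565.6, 178.5]), array([48. , 50.1]), 82.2) brass px 56
top [169. 265.] z 19.2 (array([505.5, 326.6]), array([49.7, 49.8]), 81.8) brass px 59
pick 0.62 [ 0.4943 -0.3482  0.045 ]
scene [306. 136.] z 18.6 (array([507.7, 325. ]), array([52. , 50.2]), 78.2) brass px 31
scene [299. 174.] z 18.7 (array([566.5, 177.3]), array([52. , 51.8]), 80.6) brass px 40
scene [352. 178.] z 19.4 (array([708.4, 244.7]), array([36.4, 35.7]), 27.7) brass px 95
scene [155. 208.] z 3.3 (array([ 263.2, -131.5]), array([84.6, 76.4]), 64.3) brass px 0
scene [276. 201.] z 54.0 (array([575.2,  36.7]), array([50.8, 15.1]), 7.0) brass px 0
scene [346. 223.] z 23.1 (array([768.9,  79.1]), array([82.1, 10.4]), 18.4) brass px 0
scene [274. 306.] z 14.4 (array([ 720.5, -213.8]), array([49.9, 49.3]), 53.5) brass px 333
scene [237. 365.] z 20.9 (array([ 725., -383.]), array([ 18.5, 128.8]), 0.5) brass px 468
scene [200. 371.] z 2.2 (array([ 655.1, -431.7]), array([33.7, 27.8]), 20.7) brass px 0
pick 0.61 [ 0.5081 -0.3563  0.045 ]
33.025 [ 0.5846 -0.0992  0.1122] [-21.0918  32.1477  77.5307   0.0652  70.3834 -25.3851] [ 0.2174 -0.7252  0.6588]
[[-0.0745  0.9972 -0.0006]
 [ 0.9972  0.0745  0.0014]
 [ 0.0014 -0.0005 -1.    ]]
tool shift [ 0.1376 -0.0003  0.0124]
```

It stands on edge at (574,38), top at about 53 mm. Crossing over and pushing it toward -y so that the brass side goes down.

move_arm(
  plan="0.06 0 0 0 0 0 0;0.06 0 0 0 0 0 0;0.062 0 0 0 0 0 0;0 0 0.038 0 0 0 0;0 0 0.038 0 0 0 0;-0.012 0 0 0 0 0 0;-0.008 0 0 0 0 0 0;-0.006 0 0 0 0 0 0;-0.006 0 0 0 0 0 0;-0.006 0 0 0 0 0 0;-0.006 0 0 0 0 0 0;-0.006 0 0 0 0 0 0",
)

```text
time_s: 34.52
position: [0.5746, 0.0329, 0.0366]
tool_rot: [[-0.076, 0.997, 0.0], [0.997, 0.076, -0.001], [-0.001, -0.0, -1.0]]
ft_force: [-0.1, 0.1, -1.5]
grip_width: 0.0003
gripper_force: 0.0
```

move_arm(
  plan="-0.004 0 0 0 0 0 0;0 0 0 0 0 0 0;0 0 0 0 0 0 0;0 0 -0.06 0 0 0 0.03;0 0 -0.06 0 0 0 0.075;0.06 0 -0.01 0 0 0 0.075;0.06 0 0 0 0 0 0.075",
)

```text
time_s: 35.4
position: [0.566, 0.1502, 0.168]
tool_rot: [[-0.074, 0.997, 0.003], [0.997, 0.074, -0.0], [-0.0, 0.003, -1.0]]
ft_force: [-0.3, -0.9, -0.7]
grip_width: 0.0724
gripper_force: 0.0
```

```bash
python3 sens.py t|grep -v " z 2\| z 3\| z 1[0-4]"; python3 go.py 0.5662 0.1857 0.12
```

```text
35.4 [0.566  0.1502 0.168 ] [ 3.2987 28.1775 74.5995 -0.0242 77.0525 -0.9684] 
 [[-0.0745  0.9972  0.003 ]
 [ 0.9972  0.0745 -0.0002]
 [-0.0005  0.003  -1.    ]]
top [299. 230.] z 19.8 (array([593.3, -14. ]), array([49.1, 49.1]), 6.1) brass px 0
top [169. 265.] z 19.5 (array([505.4, 326.4]), array([49.9, 49.5]), 80.3) brass px 55
pick 0.73 [ 0.5068 -0.353   0.045 ]
scene [302. 137.] z 19.4 (array([504.2, 318. ]), array([35.5, 46. ]), 79.6) brass px 16
scene [299. 174.] z 18.5 (array([566.5, 178.5]), array([51.3, 50.5]), 82.4) brass px 40
scene [352. 178.] z 18.4 (array([707.8, 245.3]), array([36.6, 35. ]), 27.6) brass px 98
scene [273. 226.] z 18.5 (array([599.2, -20.2]), array([50.8, 49.9]), 3.6) brass px 0
pick 0.59 [ 0.5031 -0.3521  0.045 ]
35.6 [0.5654 0.1499 0.1664] [ 3.28   28.2752 74.7129 -0.0461 77.021  -1.1979] [-0.1087  0.2444 -0.1197]
[[-0.0783  0.9969 -0.0001]
 [ 0.9969  0.0783 -0.0008]
 [-0.0008 -0.0002 -1.    ]]
tool shift [0.0357 0.0036 0.0464]
```

s3 now lies flat with its plain face up at about (596,-17); it seems to have been nudged between the two pictures. Next is s2 at (566,178), yaw -8.5°.

move_arm(
  plan="0.0357 0.0046 0 0 0 0 0.075;0 0 0 0 0 0.1135 0.075;0 0 0 0 0 0.1135 0.075;0 0 0 0 -0.175 0 0.075;0 0 0 0 -0.175 0 0.075;0 0 0 0 -0.174 0 0.075;0.0275 0 0.0476 0 0 0 0.075;0.0275 0 0.0476 0 0 0 0.075;0 0 0 0 0 0 0.075;0 0 0 0 0 0 0.075",
)

```text
time_s: 36.85
position: [0.5689, 0.1843, 0.0586]
tool_rot: [[0.132, 0.988, -0.073], [0.856, -0.151, -0.495], [-0.5, 0.003, -0.866]]
ft_force: [0.2, -1.4, 0.9]
grip_width: 0.0748
gripper_force: 0.0
```

```bash
python3 sens.py |grep -v " z 2\| z 3\| z 1[0-4]"; python3 go.py 0.5672 0.1857 0.006
```

```text
36.85 [0.5689 0.1843 0.0586] [ 17.7598  44.1216  69.3129 -26.9542  81.84    34.0413] 
 [[ 0.1325  0.9885 -0.0733]
 [ 0.8558 -0.1514 -0.4946]
 [-0.5     0.0028 -0.866 ]]
top [226. 241.] z 19.5 (array([565.4, 178.3]), array([48.4, 50.5]), 80.5) brass px 54
pick 0.71 [ 0.5017 -0.3468  0.045 ]
scene [299. 174.] z 18.8 (array([567. , 177.9]), array([52.3, 51. ]), 82.5) brass px 40
scene [352. 178.] z 19.0 (array([707.9, 245.2]), array([35.6, 35.3]), 24.6) brass px 99
pick 0.73 [ 0.5026 -0.35    0.045 ]
37.05 [0.5685 0.1849 0.0585] [ 17.819   44.0956  69.3824 -26.9362  81.7711  34.0879] [-0.1224  0.3596 -0.7324]
[[ 0.1321  0.9886 -0.0725]
 [ 0.8562 -0.1507 -0.4942]
 [-0.4995  0.0033 -0.8663]]
tool shift [ 0.0268 -0.0015  0.0452]
```

move_arm(
  plan="0.0134 -0.0008 0.0226 0 0 0 0.075;0.0134 -0.0007 0.0226 0 0 0 0.075;0 0 0 0 0 0 0.075;0 0 0 0 0 0 0.06;0 0 0 0 0 0 0.04;0 0 0 0 0 0 0.04;0 0 0 0 0 0 0.04;0 0 0 0 0 0 0.04",
)

```text
time_s: 38.05
position: [0.567, 0.186, 0.0058]
tool_rot: [[0.132, 0.989, -0.073], [0.856, -0.15, -0.495], [-0.5, 0.003, -0.866]]
ft_force: [-0.1, 1.5, 6.2]
grip_width: 0.0507
gripper_force: 42.2
```

move_arm(
  plan="-0.015 0 -0.026 0 0 0 0.04;-0.015 0 -0.026 0 0 0 0.04;0 0 0 0 0.1745 0 0.04;0 0 0 0 0.1745 0 0.04;0 0 0 0 0.1745 0 0.04;0 0 0 0 0.1745 0 0.04;0 0 0 0 0.1745 0 0.04;0 0 0 0 0.1745 0 0.04;0 0 0 0 0.1745 0 0.04;0 0 0 0 0.1745 0 0.04;0 0 0 0 0.1745 0 0.04;0 0 0 0 0 0 0.04",
)

```text
time_s: 39.55
position: [0.5663, 0.1843, 0.0628]
tool_rot: [[0.079, 0.988, 0.131], [0.496, -0.153, 0.855], [0.865, -0.003, -0.502]]
ft_force: [0.9, -0.0, -0.3]
grip_width: 0.0506
gripper_force: 42.0
```

move_arm(
  plan="-0.011 0 0.0065 0 0 0 0.04;-0.009 0 0.005 0 0 0 0.04;-0.0026 0 0.0015 0 0 0 0.04;-0.0018 0 0.001 0 0 0 0.04;0 0 0 0 0 0 0.04;0 0 0 0 0 0 0.04",
)

```text
time_s: 40.3
position: [0.5663, 0.1856, 0.0361]
tool_rot: [[0.075, 0.989, 0.13], [0.495, -0.15, 0.856], [0.865, 0.001, -0.501]]
ft_force: [0.1, 0.2, -0.5]
grip_width: 0.051
gripper_force: 42.0
```

move_arm(
  plan="-0.0009 0 0.0005 0 0 0 0.04;-0.0009 0 0.0005 0 0 0 0.04;0 0 0 0 0 0 0.04;0 0 0 0 0 0 0.04",
)

```text
time_s: 40.8
position: [0.5662, 0.1855, 0.0338]
tool_rot: [[0.075, 0.989, 0.13], [0.495, -0.15, 0.856], [0.865, 0.0, -0.501]]
ft_force: [0.2, -0.7, -1.6]
grip_width: 0.0507
gripper_force: 42.0
```

move_arm(
  plan="-0.0009 0 0.0005 0 0 0 0.04;0 0 0 0 0 0 0.04;0 0 0 0 0 0 0.04",
)

```text
time_s: 41.18
position: [0.5663, 0.1856, 0.0333]
tool_rot: [[0.075, 0.989, 0.13], [0.495, -0.15, 0.856], [0.866, 0.001, -0.5]]
ft_force: [-0.8, -0.6, 5.3]
grip_width: 0.0505
gripper_force: 42.4
```

move_arm(
  plan="0 0 0 0 0 0 0.055;0 0 0 0 0 0 0.065;0 0 0 0 0 0 0.075;0 0 0 0 0 0 0.075;0 0 -0.03 0 0 0 0.075;0 0 -0.05 0 0 0 0.075;0 0 -0.05 0 0 0 0.075;0 0 -0.03 0 0 0 0.05",
)

```text
time_s: 42.18
position: [0.5455, 0.0467, 0.114]
tool_rot: [[0.075, 0.988, 0.132], [0.496, -0.152, 0.855], [0.865, 0.001, -0.502]]
ft_force: [-0.3, -0.2, -0.1]
grip_width: 0.0587
gripper_force: 0.0
```

move_arm(
  plan="0 0 0 0 -0.175 0 0.02;0 0 0 0 -0.175 0 0;0 0 0 0 -0.175 0 0;0 0 0 0 -0.175 0 0;0 0 0 0 -0.175 0 0;0 0 0 0 -0.172 0 0;0 0 0 0 0 0 0",
)

```text
time_s: 43.05
position: [0.5453, 0.0507, 0.1131]
tool_rot: [[0.147, 0.989, 0.0], [0.989, -0.147, -0.001], [-0.0, 0.0, -1.0]]
ft_force: [0.4, -0.2, 1.0]
grip_width: 0.0002
gripper_force: 0.0
```

```bash
python3 sens.py|grep -v "\[3[47]\|\[43\|\[2[03][07]"; python3 go.py 0.574 0.229 0.1
```

```text
43.05 [0.5453 0.0507 0.1131] [-7.0673 28.1279 85.1317 -0.0301 66.7203  1.3765] 
 [[ 0.1466  0.9892  0.0003]
 [ 0.9892 -0.1466 -0.0005]
 [-0.0005  0.0004 -1.    ]]
top [223. 239.] z 54.3 (array([565.1, 182.7]), array([13.1, 47.6]), 81.4) brass px 0
top [169. 265.] z 19.0 (array([505.6, 325.9]), array([49.7, 50.7]), 84.1) brass px 55
pick 0.6 [ 0.4987 -0.3443  0.045 ]
scene [306. 136.] z 18.9 (array([506.7, 325. ]), array([52.4, 49.7]), 78.2) brass px 31
scene [352. 178.] z 19.1 (array([708.2, 244.7]), array([35.9, 38.9]), 25.7) brass px 100
scene [153. 208.] z 3.1 (array([ 266.7, -133.1]), array([106.8,  81.4]), 49.5) brass px 0
scene [273. 227.] z 18.6 (array([599.1, -20.6]), array([51.1, 51.6]), 4.8) brass px 0
scene [273. 306.] z 13.8 (array([ 720.1, -213.2]), array([50. , 48.6]), 40.0) brass px 333
scene [194. 369.] z 2.6 (array([ 638.7, -436.1]), array([69. , 30.1]), 17.8) brass px 0
pick 0.76 [ 0.4996 -0.3549  0.045 ]
43.25 [0.5452 0.0479 0.1126] [-7.4028 28.1507 85.1846  0.059  66.7137  1.3057] [0.0661 0.4349 0.0997]
[[ 0.1518  0.9884 -0.0007]
 [ 0.9884 -0.1518  0.001 ]
 [ 0.0009 -0.0009 -1.    ]]
tool shift [0.1834 0.001  0.0128]
```

move_arm(
  plan="0.061 0 0 0 0 0 0;0.061 0 0 0 0 0 0;0.061 0 0 0 0 0 0;0 0 0.038 0 0 0 0;0 0 0.038 0 0 0 0;-0.012 0 0 0 0 0 0;-0.008 0 0 0 0 0 0;-0.006 0 0 0 0 0 0;-0.006 0 0 0 0 0 0;-0.006 0 0 0 0 0 0;-0.006 0 0 0 0 0 0;-0.006 0 0 0 0 0 0",
)

```text
time_s: 44.75
position: [0.5653, 0.1797, 0.0368]
tool_rot: [[0.15, 0.989, -0.0], [0.989, -0.15, -0.001], [-0.001, 0.0, -1.0]]
ft_force: [-0.4, 0.5, -0.3]
grip_width: 0.0001
gripper_force: 0.0
```

move_arm(
  plan="-0.004 0 0 0 0 0 0;0 0 0 0 0 0 0;0 0 0 0 0 0 0;0 0 -0.06 0 0 0 0.03;0 0 -0.06 0 0 0 0.075;0.06 0 -0.01 0 0 0 0.075;0.06 0 0 0 0 0 0.075;0 0 0 0 0 0 0.075;0 0 0 0 0 0 0.075",
)

```text
time_s: 45.88
position: [0.5826, 0.2946, 0.1664]
tool_rot: [[0.15, 0.989, -0.001], [0.989, -0.15, -0.002], [-0.002, -0.0, -1.0]]
ft_force: [0.7, -1.3, -0.1]
grip_width: 0.075
gripper_force: 0.0
```

```bash
python3 sens.py u|grep -v "\[3[47]\|\[43\|\[2[03][07]"; python3 go.py 0.5075 0.334 0.12
```

```text
45.875 [0.5826 0.2946 0.1664] [16.4892 34.9391 62.3271 -0.0751 82.7988 25.125 ] 
 [[ 0.15    0.9887 -0.0007]
 [ 0.9887 -0.15   -0.0016]
 [-0.0017 -0.0005 -1.    ]]
pick 0.72 [ 0.5009 -0.3507  0.045 ]
scene [306. 136.] z 18.8 (array([507.8, 324.8]), array([52.2, 49.7]), 82.9) brass px 31
scene [293. 180.] z 18.2 (array([562.7, 148.3]), array([51. , 51.1]), 78.9) brass px 0
scene [154. 207.] z 3.4 (array([ 262.6, -126.3]), array([72.4, 80.2]), 61.8) brass px 0
scene [274. 306.] z 14.3 (array([ 720.5, -213.8]), array([49.2, 49.6]), 35.8) brass px 333
scene [236. 366.] z 21.0 (array([ 725.2, -381.2]), array([ 17.7, 132.4]), 0.9) brass px 464
scene [193. 370.] z 3.0 (array([ 638.7, -436.9]), array([69.4, 24.8]), 14.2) brass px 0
46.075 [0.583  0.2937 0.1669] [16.3947 34.8933 62.3282 -0.0602 82.8027 25.1403] [0.8236 0.6963 0.1431]
[[ 0.1519  0.9884 -0.0001]
 [ 0.9884 -0.1519 -0.0011]
 [-0.0011  0.0001 -1.    ]]
tool shift [ 0.0284 -0.0808  0.0468]
```

s2 is down, plain face up, at (563,148). Now s1 at (507,325.6).

move_arm(
  plan="0.0142 -0.0404 0 0 0 0 0.075;0.0142 -0.0404 0 0 0 0 0.075;0 0 0 0 -0.175 0 0.075;0 0 0 0 -0.175 0 0.075;0 0 0 0 -0.174 0 0.075;0.0275 0 0.0476 0 0 0 0.075;0.0275 0 0.0476 0 0 0 0.075;0 0 0 0 0 0 0.075;0 0 0 0 0 0 0.075",
)

```text
time_s: 47.2
position: [0.5084, 0.335, 0.0591]
tool_rot: [[0.132, 0.989, -0.073], [0.856, -0.151, -0.494], [-0.5, 0.003, -0.866]]
ft_force: [0.5, -0.4, 0.3]
grip_width: 0.0751
gripper_force: 0.0
```

```bash
python3 sens.py|grep -v "\[3[47]\|\[43\|\[2[03][07]"; python3 go.py 0.5078 0.3336 0.007
```

```text
47.2 [0.5084 0.335  0.0591] [ 31.5996  47.1893  62.0619 -22.5002  91.0073  44.0046] 
 [[ 0.1323  0.9885 -0.0731]
 [ 0.8561 -0.1511 -0.4942]
 [-0.4995  0.0028 -0.8663]]
top [301. 228.] z 19.4 (array([598.3, -19.9]), array([50.5, 49. ]), 3.3) brass px 0
top [169. 265.] z 19.1 (array([505.2, 325.6]), array([50.7, 50.4]), 80.7) brass px 58
pick 0.46 [ 0.4986 -0.3508  0.045 ]
scene [306. 136.] z 19.0 (array([508.9, 325.3]), array([50.8, 50.4]), 81.3) brass px 31
scene [352. 178.] z 18.9 (array([708.3, 245.2]), array([35.2, 35.4]), 29.0) brass px 88
scene [273. 227.] z 18.7 (array([599.6, -19.7]), array([50. , 50.4]), 4.2) brass px 0
scene [274. 306.] z 14.7 (array([ 720.1, -213.4]), array([49.9, 48.6]), 43.3) brass px 333
scene [236. 367.] z 21.4 (array([ 724.3, -380.8]), array([ 16.9, 131.6]), 1.2) brass px 466
pick 0.52 [ 0.5074 -0.3486  0.045 ]
47.4 [0.508  0.3353 0.0589] [ 31.6369  47.1778  62.1289 -22.4867  90.9368  44.032 ] [ 0.3046  0.7249 -0.6853]
[[ 0.1319  0.9886 -0.0726]
 [ 0.8564 -0.1505 -0.4939]
 [-0.4992  0.003  -0.8665]]
tool shift [ 0.0244 -0.      0.0458]
```

move_arm(
  plan="0.0122 0 0.0229 0 0 0 0.075;0.0122 0 0.0229 0 0 0 0.075;0 0 0 0 0 0 0.075;0 0 0 0 0 0 0.06;0 0 0 0 0 0 0.04;0 0 0 0 0 0 0.04;0 0 0 0 0 0 0.04;0 0 0 0 0 0 0.04",
)

```text
time_s: 48.4
position: [0.5077, 0.3337, 0.0067]
tool_rot: [[0.131, 0.989, -0.073], [0.856, -0.15, -0.494], [-0.5, 0.003, -0.866]]
ft_force: [-0.2, 2.0, 6.1]
grip_width: 0.0505
gripper_force: 42.2
```

move_arm(
  plan="-0.015 0 -0.026 0 0 0 0.04;-0.015 0 -0.026 0 0 0 0.04;0 0 0 0 0.1745 0 0.04;0 0 0 0 0.1745 0 0.04;0 0 0 0 0.1745 0 0.04;0 0 0 0 0.1745 0 0.04;0 0 0 0 0.1745 0 0.04;0 0 0 0 0.1745 0 0.04;0 0 0 0 0.1745 0 0.04;0 0 0 0 0.1745 0 0.04;0 0 0 0 0.1745 0 0.04;0 0 0 0 0 0 0.04",
)

```text
time_s: 49.9
position: [0.507, 0.332, 0.0636]
tool_rot: [[0.08, 0.988, 0.13], [0.499, -0.152, 0.853], [0.863, -0.004, -0.505]]
ft_force: [-0.1, 1.1, -0.3]
grip_width: 0.0509
gripper_force: 42.0
```

move_arm(
  plan="-0.011 0 0.0065 0 0 0 0.04;-0.009 0 0.005 0 0 0 0.04;-0.0026 0 0.0015 0 0 0 0.04;-0.0018 0 0.001 0 0 0 0.04;0 0 0 0 0 0 0.04;0 0 0 0 0 0 0.04",
)

```text
time_s: 50.65
position: [0.5069, 0.3331, 0.0369]
tool_rot: [[0.075, 0.989, 0.13], [0.498, -0.15, 0.854], [0.864, 0.0, -0.503]]
ft_force: [0.9, 0.2, -1.2]
grip_width: 0.051
gripper_force: 42.0
```

move_arm(
  plan="-0.0009 0 0.0005 0 0 0 0.04;-0.0009 0 0.0005 0 0 0 0.04;-0.0009 0 0.0005 0 0 0 0.04;0 0 0 0 0 0 0.04;0 0 0 0 0 0 0.04",
)

```text
time_s: 51.28
position: [0.5069, 0.3331, 0.0342]
tool_rot: [[0.075, 0.989, 0.13], [0.497, -0.15, 0.855], [0.865, 0.0, -0.502]]
ft_force: [-2.3, -2.3, 6.2]
grip_width: 0.0506
gripper_force: 42.4
```

move_arm(
  plan="-0.0009 0 0.0005 0 0 0 0.04;0 0 0 0 0 0 0.04;0 0 0 0 0 0 0.04",
)

```text
time_s: 51.65
position: [0.5069, 0.3333, 0.0341]
tool_rot: [[0.074, 0.989, 0.13], [0.495, -0.15, 0.856], [0.866, 0.001, -0.501]]
ft_force: [-4.5, -3.8, 12.2]
grip_width: 0.0508
gripper_force: 43.0
```

move_arm(
  plan="0.0009 0 -0.0005 0 0 0 0.04;0 0 0 0 0 0 0.055;0 0 0 0 0 0 0.065;0 0 0 0 0 0 0.075;0 0 0 0 0 0 0.075;0 0 -0.03 0 0 0 0.075;0 0 -0.05 0 0 0 0.075;0 0 -0.05 0 0 0 0.075;0 0 -0.03 0 0 0 0.05",
)

```text
time_s: 52.78
position: [0.4862, 0.1946, 0.1151]
tool_rot: [[0.076, 0.988, 0.131], [0.498, -0.152, 0.854], [0.864, 0.001, -0.504]]
ft_force: [0.3, 0.1, -0.4]
grip_width: 0.0585
gripper_force: 0.0
```

move_arm(
  plan="0 0 0 0 -0.175 0 0.02;0 0 0 0 -0.175 0 0;0 0 0 0 -0.175 0 0;0 0 0 0 -0.175 0 0;0 0 0 0 -0.175 0 0;0 0 0 0 -0.172 0 0;0 0 0 0 0 0 0",
)

```text
time_s: 53.65
position: [0.4859, 0.1982, 0.1141]
tool_rot: [[0.146, 0.989, -0.0], [0.989, -0.146, -0.003], [-0.003, 0.0, -1.0]]
ft_force: [-0.1, 0.0, 0.3]
grip_width: -0.0001
gripper_force: 0.0
```

```bash
python3 sens.py|grep -v "\[3[47]\|\[43\|\[2[03][07]"; python3 go.py 0.5138 0.376 0.1
```

```text
53.65 [0.4859 0.1982 0.1141] [ 9.3293 26.1373 88.6674 -0.1783 65.2456 17.8273] 
 [[ 0.1465  0.9892 -0.0004]
 [ 0.9892 -0.1465 -0.0029]
 [-0.003   0.     -1.    ]]
top [301. 228.] z 19.2 (array([598.7, -19.6]), array([50. , 49.2]), 4.9) brass px 0
pick 0.52 [ 0.5027 -0.3499  0.045 ]
scene [293. 180.] z 18.4 (array([561.9, 146.6]), array([51.1, 51.3]), 78.4) brass px 0
scene [352. 178.] z 18.5 (array([707.5, 246.2]), array([35.6, 34.8]), 27.1) brass px 85
scene [155. 207.] z 3.5 (array([ 267.4, -129.6]), array([73.9, 61.1]), 67.2) brass px 0
scene [273. 227.] z 18.3 (array([599.6, -20.7]), array([50.4, 51.9]), 3.9) brass px 0
scene [274. 306.] z 14.3 (array([ 720.5, -213.5]), array([49.1, 49.9]), 34.0) brass px 333
scene [236. 367.] z 21.5 (array([ 725.2, -382.8]), array([ 17.5, 128. ]), 1.0) brass px 464
pick 0.7 [ 0.5072 -0.3529  0.045 ]
53.85 [0.4858 0.1957 0.1138] [ 9.0136 26.0881 88.8166 -0.0847 65.2116 17.7505] [ 0.274   0.3389 -0.2537]
[[ 0.1513  0.9885 -0.0018]
 [ 0.9885 -0.1513 -0.0016]
 [-0.0019 -0.0015 -1.    ]]
tool shift [0.1825 0.0004 0.0135]
```

```bash
python3 - <<'E'
from h import *
T=[]
for n in('top','scene'):
    im,d=grab(n);c=proj(n,[.506,.331,.03]);T.append(cv2.resize(cv2.getRectSubPix(im[:,:,::-1].copy(),(90,90),tuple(map(float,c))),(390,390),interpolation=cv2.INTER_CUBIC))
    u,v=np.round(c).astype(int);P,_=cloud(n,d,(u-20,v-25,u+21,v+20));Q=P[(P[:,2]>.04)&(P[:,2]<.065)];print(n,len(Q),rect(Q) if len(Q)>3 else '')
cv2.imwrite('pics/s1.png',np.hstack(T))
E
```

```text
top 15 (array([493.8, 339.4]), array([23.3,  3.2]), 2.6)
scene 97 (array([509.4, 330.6]), array([20.3, 50.7]), 78.5)
```

View pics/s1.png

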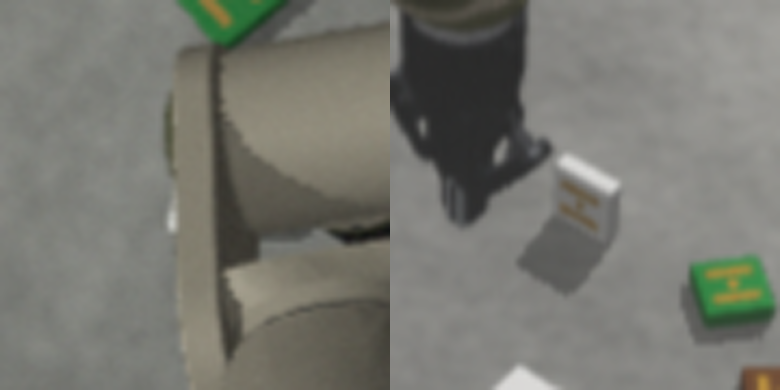

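Sensor s1 stands at scene px about (306,138), brass toward -y; the arm only hides it in the top view. Pushing it over.

move_arm(
  plan="0.061 0 0 0 0 0 0;0.061 0 0 0 0 0 0;0.061 0 0 0 0 0 0;0 0 0.038 0 0 0 0;0 0 0.038 0 0 0 0;-0.012 0 0 0 0 0 0;-0.008 0 0 0 0 0 0;-0.006 0 0 0 0 0 0;-0.006 0 0 0 0 0 0;-0.006 0 0 0 0 0 0;-0.006 0 0 0 0 0 0;-0.006 0 0 0 0 0 0",
)

```text
time_s: 55.45
position: [0.5059, 0.3272, 0.0377]
tool_rot: [[0.15, 0.989, -0.001], [0.989, -0.15, -0.003], [-0.004, -0.0, -1.0]]
ft_force: [-0.1, -0.6, 0.0]
grip_width: -0.0001
gripper_force: 0.0
```

move_arm(
  plan="-0.004 0 0 0 0 0 0;0 0 0 0 0 0 0;0 0 0 0 0 0 0;0 0 -0.06 0 0 0 0.03;0 0 -0.06 0 0 0 0.03;0 -0.06 -0.05 0 0 0 0.03;0 -0.06 0 0 0 0 0.03;0 -0.05 0 0 0 0 0.03;0 0 0 0 0 0 0.03;0 0 0 0 0 0 0.03",
)

```text
time_s: 56.7
position: [0.3498, 0.3481, 0.198]
tool_rot: [[0.15, 0.989, 0.0], [0.989, -0.15, -0.003], [-0.003, 0.001, -1.0]]
ft_force: [0.1, 0.5, 0.4]
grip_width: 0.03
gripper_force: 0.0
```

```bash
python3 sens.py v|grep " z 1\|pick"; python3 look.py; python3 - <<'E'
import cv2,numpy as np
a=cv2.imread('pics/vtop.png')[90:300,120:480];b=cv2.imread('pics/vscene.png')[110:350,130:400]
cv2.imwrite('pics/fin.png',np.hstack([cv2.resize(a,(400,300)),cv2.resize(b,(380,300))]))
E
```

```text
top [374. 183.] z 14.4 (array([ 721.4, -221.5]), array([47.8, 33.5]), 8.4) brass px 212
top [301. 228.] z 19.6 (array([598.8, -19.3]), array([50.9, 48.7]), 5.5) brass px 0
top [237. 243.] z 19.2 (array([560.2, 148.6]), array([49., 50.]), 81.5) brass px 0
top [180. 266.] z 19.3 (array([501. , 297.2]), array([50.2, 49.4]), 81.9) brass px 0
pick 0.46 [ 0.501  -0.3452  0.045 ]
scene [300. 141.] z 19.2 (array([503.2, 296.1]), array([53.5, 50.7]), 83.1) brass px 0
scene [293. 180.] z 18.4 (array([561.8, 148.9]), array([50.7, 51.1]), 80.2) brass px 0
scene [345. 225.] z 11.8 (array([763.4,  94.2]), array([44.1, 49.1]), 7.7) brass px 0
scene [273. 227.] z 18.4 (array([598.6, -19.8]), array([51.3, 49.3]), 6.3) brass px 0
scene [274. 306.] z 15.2 (array([ 719.8, -213.9]), array([49.8, 48.4]), 52.7) brass px 333
pick 0.51 [ 0.4985 -0.3449  0.045 ]
[0.3502 0.3478 0.1975] [-0.3661  0.0391  0.3856] 56.9
tip hub xyz mm -236.3215433943442 469.07268397595317 142.8599749862825
```

View pics/fin.png

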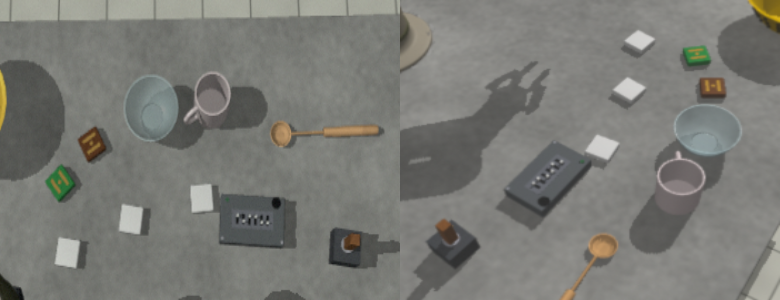

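The final view shows all three white sensors lying flat with the plain face up, the pick upright in its rest, the switches as set, and the mug, bowl, spoon and look-alikes where they were.

```bash
python3 -c "
from rig import env
print(env.close_job())"
```

```text
the job is handed in; nothing more can be done
None
```

The job is handed in: the switches read on/off/on/on/off/off, the pick is back in its rest, and all three white sensors lie flat with brass down; the mug, bowl and spoon were left alone.

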